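# Space the tray dividers with the wedge block

## Task

Even out the compartments of the grey divider tray with the wide wedge-footed spacer block from the steel stand: holding it by its tab, flat face towards the tray's tall fixed end wall, press it down to the tray floor between that wall and the first divider, so that its slope pushes the divider out to the block's width. Then lift it out and do the same between the first and second dividers, so that both gaps are as wide as the block. Leave the block standing upright on the floor of that second gap and let go.

Things in the scene. Friction and masses are not known exactly. Their poses are not given: they have to be found in the camera images.
- end_wall (a point): Middle of the top inner edge of the grey tray's tall fixed end wall, 80 mm above the work surface. z up, y from the wall's inner face along the row of dividers (within 0.3 rad of the robot's +y), x across. Tray fixed, inside 100 mm across, 196 mm long, floor 75 mm below this point (5 mm above the work surface). Side walls with rails are 44 mm high, the far end 35 mm.
- divider1_top (a point): Middle of the top edge of the first divider (next to the tall end wall): a white upright plate across the tray, 10 mm thick (faces 5 mm either side of this point), top 80 mm above the work surface, axes as the end wall's. It only slides along the row, against about 1.2 N of friction, and stays where left. At the start its gap to the end wall is 32 to 38 mm: too narrow.
- divider2_top (a point): The same point on the second divider, which is like the first. At the start its gap to the first divider is 54 to 67 mm, but pushing the first one out narrows it to about 32 to 43 mm: too narrow.
- spacer_tab (a point): Grip tab centre of the wide grey spacer in a steel stand (not the slim straight block). z up, y (within 0.3 rad of robot's +y) across. Tab 20 mm in y, 40 in x, 45 high; this point is 102.5 mm above the foot. Body 80 high, 60 in x, y -28 to 28 at the top; face y=-28 is flat, the other slopes from y=28 (64 mm up) to y=-8 at the foot and pushes a divider to +y as it is pressed down (up to 15 N). 0.2 kg.

How it is judged:
By the outcome, as a careful person would: the job done as asked, in the order asked, and still so for the second after the job is handed in, with the robot touching nothing.
It also fails if it takes over 48 s, if anything falls off the work surface, if the arm or the gripper's body presses on something with over 40 N, if the wrist force passes 120 N, or if a joint passes its speed limit or range.

## Robot

A 6-joint arm with a two-finger parallel gripper is mounted at the origin on the work surface. World frame = base frame: x ahead of the robot, y to its left, z up, the work surface at z = 0. Lengths are in mm, angles in rad, forces in N, time in s.
With the tool pointing down it reaches from about 325 to 750 mm from the base axis. Payload 7.6 kg.
Tool frame: the origin (TCP) lies between the finger pads; the fingertips stand 22 mm ahead of it and the grasp point (between the pads) lies 3 mm ahead of it; x points along the fingers, y is the direction in which the jaws open and shut, and the axes are right-handed (so a half turn about x gives the same grasp; the last joint's range is limited). The gripper opens to 85 mm and grips with 20 to 120 N. Pads are 22 mm wide; open, the fingers measure 114 mm over their backs; the gripper's body (76 mm by 85 mm) begins 54 mm behind the grasp point. The pads swing forward as they close: fully open they stand 13 mm farther back than shut.
Start: joints at [-1.274, 0.052, 1.401, -0, 1.689, -0.07], TCP at [188.306, -490.086, 253.323] pointing down, gripper open.
Joint ranges: [-2.9, 2.9], [-0.91, 2.17], [0.12, 2.37], [-1.06, 4.2], [0.26, 2.73], [-2.93, 2.93]. Speed limits (rad/s): [2.57, 2.57, 3.01, 3.14, 3.14, 3.14].

## Interface

Orientations are given as [roll, pitch, yaw] about the fixed x, y, z axes, in that order (R = Rz(yaw) Ry(pitch) Rx(roll)).
In Python, from plant import robot gives the robot as it stands.
- The arm moves only by the shell command python3 -m handwheel 'ROWS' [FORCE]. ROWS is JSON, a list of rows, each an object with "dp": the shift along the tool's x, y, z in mm, a list of three; "dr": the turn, a rotation vector about the tool's x, y, z in rad, a list of three; "claw": the finger opening in mm, from 0 to 85.4. In form: [{"dp": [tx, ty, tz], "dr": [rx, ry, rz], "claw": claw}, ...]. A call has 1 to 10 rows; each row shifts and turns the commanded pose from where the row before left it, along the tool's axes as they then stand; what a row does not reach is not made up. A row lasts 1/10 s, in which the tool goes at most 50 mm and 8.59 degrees, less where a joint would pass 70% of its speed; a pose out of reach is approached as far as the arm can. A call is refused whole if a number of a shift passes 50 or a number of a turn 0.15, either way. A call with a gripper value outside its range is refused whole. The fingers move at their own pace and stop on an object; FORCE is the grip in N (left out, the last holds). Time passes only in rows, so rows that do not move let the fingers close. It gives the time, the measured TCP pose, the force and the opening at its end, in the units of the state.
- robot.get_state(): the state, without advancing time (a new reading comes with each control period).
- robot.camera(name): name is "scene" or "side" or "wrist"; returns a dict with "image" (384x512x3 uint8, blue, green, red), "z_map" (384x512 float32, mm along the optical axis (not along the pixel's ray), 0 where there is no reading), "vertical_fov" (degrees; the focal length in pixels is half the picture's height over the tangent of half this angle, whatever the lens; pixels are square), "cx", "cy" (the principal point, pixels), "rvec" (rotation vector, rad) and "tvec" (3), from world to camera coordinates, as OpenCV has them; the wrist camera has in their place "hand_eye" (4x4, takes a point from camera to tool coordinates, whose origin is the TCP and whose axes are the tool frame's). Camera axes: x right, y down, z forward; pixel columns grow to the right and rows downward; lengths in mm; the calibration is good to about 2 mm. The wrist camera is an equidistant fisheye: a pixel r from the principal point sees the ray r / f radians off the axis. A picture is of the moment at which its call begins: read the wrist's pose just before it.
- robot.finish_job(): hands the job in, once; it reports no verdict.
The state is a dict: "t": time; "qpos": joint angles; "dq": joint speeds; "joint_torque": joint torques, N m; "tool_pos": TCP position; "ee_rot": TCP orientation; "wrist_force": force on the tool from outside, world axes, zero at the start; "ft_torque": the same for the moment, N m; "finger_gap": finger opening in mm.
Only numpy, scipy, OpenCV 4.12 (cv2) and the standard library are available. Lean on these libraries where they do the work, as an engineer would, in place of code of your own. Each camera call takes 0.05 s, during which the arm holds its last target. There are 200 camera calls.

## Working session

There is one attempt and no reset: what is moved stays moved. The work goes in short steps, Python scripts to look and compute and a shell command to move; the robot and the scene stay as the last step left them, time stands still between calls to the robot, and variables do not carry over. Pictures are saved under pics/ and viewed, about 8 in all and at most 12, crops included, and the job is handed in when it is done.

```bash
ls; mkdir -p pics
cat > h.py <<'E'
import numpy as np, cv2
from plant import robot
from scipy.spatial.transform import Rotation as R
def pts(c):
    "world points HxWx3 for fixed cameras"
    im=c["image"];h,w=im.shape[:2];f=h/2/np.tan(np.radians(c["vertical_fov"])/2)
    u,v=np.meshgrid(np.arange(w),np.arange(h));z=c["z_map"]
    P=np.stack([(u-c["cx"])/f*z,(v-c["cy"])/f*z,z],-1)
    M=R.from_rotvec(np.ravel(c["rvec"])).as_matrix()
    W=(P-np.ravel(c["tvec"]))@M
    W[z<=0]=np.nan
    return W
E
python3 - <<'E'
from h import *
s=robot.get_state();print(s["t"],s["tool_pos"],s["ee_rot"],s["wrist_force"])
o=[]
for n in("scene","side"):
    c=robot.camera(n);np.save(n,c,allow_pickle=True);o.append(c["image"]);W=pts(c);print(n,c["tvec"],c["vertical_fov"],np.isfinite(W[...,0]).mean())
cv2.imwrite("pics/a.png",o[0]);cv2.imwrite("pics/b.png",o[1])
E
```

```text
pics
0.0 [ 188.20817137 -489.80321591  252.4470194 ] [-1.64360041  1.56916076  1.86473381] [-0.60323897 -0.40800784 -0.08557806]
scene [  82.64764141 -162.27597375 1352.62398459] 49.32562104124286 0.9959615071614584
side [-491.52783865  283.81050582  640.9520223 ] 48.50524492406383 0.9961903889973959
```

View pics/a.png

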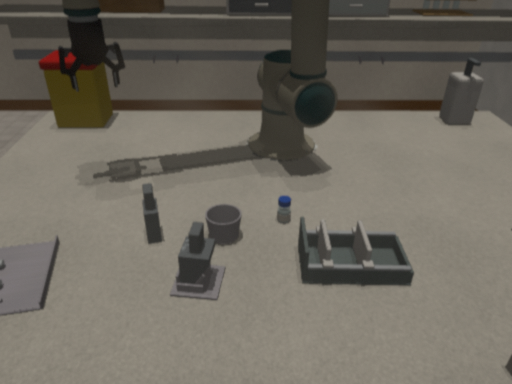

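View pics/b.png

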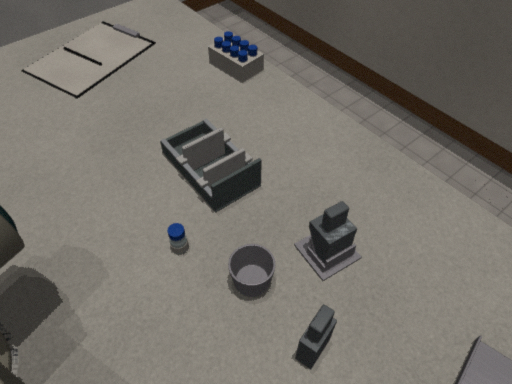

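The scene view shows the tray at about (350,250), with the tall wall at u≈303 and dividers at u≈323 and u≈362. The spacer stands on its stand with its tab at (197,237), and the slim block is at (151,212). The side view agrees: tray (210,165), spacer (333,235).

Run:
```python
from h import *
S={n:np.load(n+".npy",allow_pickle=True).item() for n in("scene","side")}
reg={"scene":{"tab":(180,215,215,300),"tray":(290,415,210,290)},"side":{"tab":(290,365,195,280),"tray":(155,270,115,215)}}
for n,c in S.items():
    W=pts(c)
    for k,(a,b,d,e) in reg[n].items():
        P=W[d:e,a:b].reshape(-1,3);P=P[np.isfinite(P[:,0])]
        print(n,k,"zhist",np.histogram(P[:,2],bins=np.arange(-10,180,10))[0],"max",np.percentile(P[:,2],99.8))
        if k=="tab":
            for lo,hi in((105,125),(125,160),(140,160)):
                Q=P[(P[:,2]>lo)&(P[:,2]<hi)]
                if len(Q)>4:
                    r=cv2.minAreaRect(Q[:,:2].astype(np.float32));print(lo,hi,len(Q),np.round(Q.min(0)),np.round(Q.max(0)),r)
        else:
            Q=P[(P[:,2]>70)&(P[:,2]<90)]
            # cluster along y
            rng=P[P[:,2]>8];print("tray rect",cv2.minAreaRect(rng[:,:2].astype(np.float32)))
            Q=Q[np.argsort(Q[:,1])];print("top ys",np.histogram(Q[:,1],bins=np.arange(0,300,5)))
```

```text
scene tab zhist [181 891 110 159 132 150 138 124 155 503  67  67  67  92 123   0   0   0] max 132.31353754930572
105 125 133 [ 609. -228.  105.] [ 645. -204.  125.] ((630.0953979492188, -209.8341827392578), (17.61524772644043, 40.42512893676758), 50.84992599487305)
125 160 179 [ 603. -228.  125.] [ 645. -204.  133.] ((624.1290283203125, -216.3166046142578), (20.5584659576416, 40.91703796386719), 81.83870697021484)
scene tray zhist [1489 3975  765  802  865  912  353  194  337  270    0    0    0    0
    0    0    0    0] max 81.88665766877007
tray rect ((535.6947021484375, 87.81365966796875), (223.3058624267578, 219.1955108642578), 87.49055480957031)
top ys (array([  0,   0,   0,   0,   9, 104,  77,  15,   0,   0,   0,   0,   0,
         0,   0,   0,   0,   0,   0,   1, 116,  82,  17,   0,   0,   0,
         0,   0,   0,   0,   0,   0,   0,   0,   0,   0,   0,   0,   0,
         0,   0,   0,   0,   0,   0,   0,   0,   0,   0,   0,   0,   0,
         0,   0,   0,   0,   0,   0,   0]), array([  0,   5,  10,  15,  20,  25,  30,  35,  40,  45,  50,  55,  60,
        65,  70,  75,  80,  
[... 888 characters left out ...]
47), 87.11688232421875)
top ys (array([  0,   0,   0,   0,  22, 176,  92,  12,   0,   0,   0,   0,   0,
         0,   0,   0,   0,   0,   0,  10, 166,  93,  27,   0,   0,   0,
         0,   0,   0,   0,   0,   0,   0,   0,   0,   0,   0,   0,   0,
         0,   0,   0,   0,   0,   0,   0,   0,   0,   0,   0,   0,   0,
         0,   0,   0,   0,   0,   0,   0]), array([  0,   5,  10,  15,  20,  25,  30,  35,  40,  45,  50,  55,  60,
        65,  70,  75,  80,  85,  90,  95, 100, 105, 110, 115, 120, 125,
       130, 135, 140, 145, 150, 155, 160, 165, 170, 175, 180, 185, 190,
       195, 200, 205, 210, 215, 220, 225, 230, 235, 240, 245, 250, 255,
       260, 265, 270, 275, 280, 285, 290, 295]))
```

Run:
```python
from h import *
S={n:np.load(n+".npy",allow_pickle=True).item() for n in("scene","side")}
reg={"scene":(290,415,210,290),"side":(155,270,115,215)}
for n,c in S.items():
    W=pts(c);a,b,d,e=reg[n];P=W[d:e,a:b].reshape(-1,3);P=P[np.isfinite(P[:,0])]
    A=P[(P[:,2]>74)&(P[:,2]<90)]
    for nm,lo,hi in(("wall",-60,5),("d1",10,60),("d2",80,130)):
        Q=A[(A[:,1]>lo)&(A[:,1]<hi)]
        if len(Q)<5: print(nm,len(Q));continue
        T=Q[Q[:,2]>np.percentile(Q[:,2],98)-2.5]
        print(n,nm,len(Q),len(T),"rect",cv2.minAreaRect(T[:,:2].astype(np.float32)),"z",np.percentile(T[:,2],[5,50,95]),"xr",T[:,0].min(),T[:,0].max())
    Q=P[(P[:,2]>38)&(P[:,2]<48)]
    print(n,"rails",Q[:,:2].min(0),Q[:,:2].max(0),cv2.minAreaRect(Q[:,:2].astype(np.float32)))
    # far wall / side wall line fits: rails along y
    T=P[(P[:,2]>41.5)&(P[:,2]<46)]
    for s in(0,1):
        m=(T[:,0]>545)==s
        H=T[m]; print("rail",s,len(H),np.polyfit(H[:,1],H[:,0],1) if len(H)>5 else "",H[:,0].min(),H[:,0].max())
    B=P[(P[:,2]>60)&(P[:,1]<5)];print("wall x",B[:,0].min(),B[:,0].max(),"y",B[:,1].min(),B[:,1].max(),B[:,2].max())
```

```text
scene wall 168 118 rect ((577.4049682617188, -10.306986808776855), (7.390445709228516, 115.08550262451172), 86.86952209472656) z [79.36069908 80.41397346 81.48812292] xr 520.0592961221449 634.7735598728038
scene d1 178 110 rect ((579.2233276367188, 30.92021942138672), (8.764514923095703, 94.66678619384766), 87.22498321533203) z [79.75001883 80.77536782 82.05255978] xr 531.9143342662006 626.4340090739566
scene d2 185 115 rect ((583.471923828125, 106.84966278076172), (8.181130409240723, 94.12897491455078), 87.3568115234375) z [79.73535204 80.81885656 81.91646709] xr 536.621938401898 630.6087068588636
scene rails [517.08164095 -17.10718835] [645.68954208 191.57467901] ((581.7273559570312, 87.22713470458984), (204.2989959716797, 124.01726531982422), 87.48690032958984)
rail 0 244 [4.76408078e-02 5.24082301e+02] 517.0816409518279 541.2128435996428
rail 1 429 [8.27840117e-02 6.23650966e+02] 547.7739360923134 645.1531620367444
wall x 520.0592961221449 635.2071974826332 y -17.265521895377383 -4.329005481396783 82.32677585841033
side wall 257 83 rect ((577.9976806640625, -11.344259262084961), 
[... 262 characters left out ...]
78.83632853 79.95052374 81.14516363] xr 532.7558673162828 627.2045929864449
side d2 226 128 rect ((581.6510009765625, 105.99874877929688), (11.62514591217041, 94.93632507324219), 87.81398010253906) z [78.96184584 79.83059653 81.21377514] xr 534.2276200641339 629.0853197985849
side rails [516.9648435  -18.05611098] [647.81408431 192.00026304] ((581.4853515625, 87.06351470947266), (206.5722198486328, 125.08892822265625), 87.87637329101562)
rail 0 287 [3.88605653e-02 5.25614041e+02] 517.8551604023811 544.8275849394065
rail 1 293 [2.52354969e-01 5.91935402e+02] 545.5968254172022 646.6591800496767
wall x 519.7260129194425 635.7131129695412 y -17.93276403969031 -4.184447256851314 82.79499120291844
```

```bash
cat >> h.py <<'E'
def go(x,y,z,yaw):
    s=robot.get_state();M=R.from_euler("xyz",s["ee_rot"]).as_matrix()
    b=np.array([-np.sin(yaw),np.cos(yaw),0]);a=np.array([0,0,-1.])
    if b@M[:,1]<0:b=-b
    T=np.stack([a,b,np.cross(a,b)],1)
    d=np.array([x,y,z])-s["tool_pos"]
    print("t",round(s["t"],2),"pos",s["tool_pos"].round(1) if hasattr(s["tool_pos"],'round') else s["tool_pos"],"F",np.round(s["wrist_force"],1),"gap",s["finger_gap"])
    print("dr total",R.from_matrix(M.T@T).as_rotvec().round(4),"dp in current tool",(M.T@d).round(1),"dp in target tool",(T.T@d).round(1));print("axes now",M.round(3).tolist(),"q",np.round(s["qpos"],2))
E
python3 -c "
from h import *
go(624.1,-216.3,200,-0.150)"
```

```text
t 0.1 pos [ 188.2 -489.8  252.5] F [-0.1  0.   0.1] gap 85.62776030776232
dr total [5.168e-01 3.000e-04 1.500e-03] dp in current tool [  52.7  -98.9 -505. ] dp in target tool [  52.5 -335.6 -390.1]
axes now [[-0.0, 0.359, -0.933], [0.001, -0.933, -0.359], [-1.0, -0.001, -0.0]] q [-1.27  0.05  1.4  -0.    1.69 -0.07]
```

```bash
python3 -m handwheel '[{"dp":[0,0,0],"dr":[0.13,0,0],"claw":70},{"dp":[0,0,0],"dr":[0.13,0,0],"claw":70},{"dp":[0,0,0],"dr":[0.13,0,0],"claw":70},{"dp":[0,0,0],"dr":[0.127,0,0],"claw":70},{"dp":[0,-28,-32.5],"dr":[0,0,0],"claw":70},{"dp":[0,-28,-32.5],"dr":[0,0,0],"claw":70},{"dp":[0,-28,-32.5],"dr":[0,0,0],"claw":70},{"dp":[0,-28,-32.5],"dr":[0,0,0],"claw":70},{"dp":[0,-28,-32.5],"dr":[0,0,0],"claw":70},{"dp":[0,-28,-32.5],"dr":[0,0,0],"claw":70}]' && python3 -m handwheel '[{"dp":[0,-28,-32.5],"dr":[0,0,0],"claw":70},{"dp":[0,-28,-32.5],"dr":[0,0,0],"claw":70},{"dp":[0,-28,-32.5],"dr":[0,0,0],"claw":70},{"dp":[0,-28,-32.5],"dr":[0,0,0],"claw":70},{"dp":[10,-28,-32.5],"dr":[0,0,0],"claw":70},{"dp":[15,-28,-32.5],"dr":[0,0,0],"claw":70},{"dp":[15,0,0],"dr":[0,0,0],"claw":70},{"dp":[0,0,0],"dr":[0,0,0],"claw":70},{"dp":[0,0,0],"dr":[0,0,0],"claw":70}]'; python3 -c "
from h import *
go(624.1,-216.3,111.5,-0.150)
c=robot.camera('wrist');np.save('wr',c,allow_pickle=True);print(c['hand_eye'],c['vertical_fov'],c['cx'],c['cy']);cv2.imwrite('pics/c.png',c['image'])"
```

```text
t: 1.1
tool_pos: [407.4, -351.9, 252.9]
ee_rot: [-0.412, 1.57, 2.58]
wrist_force: [-0.5, -0.6, -0.6]
finger_gap: 70.1
t: 2.0
tool_pos: [623.5, -216.9, 213.3]
ee_rot: [0.173, 1.57, -3.12]
wrist_force: [0.3, -0.3, 0.6]
finger_gap: 69.9
t 2.0 pos [ 623.5 -216.9  213.3] F [ 0.3 -0.3  0.6] gap 69.90085271502572
dr total [-0.0011  0.0009 -0.0002] dp in current tool [101.8  -0.7  -0.6] dp in target tool [101.8  -0.7  -0.5]
axes now [[-0.001, -0.15, -0.989], [-0.0, -0.989, 0.15], [-1.0, 0.0, 0.001]] q [-0.39  0.45  1.01 -0.    1.68  1.33]
[[ 6.67396192e-04 -2.85775039e-01  9.58296500e-01 -1.20056586e+02]
 [ 9.99999154e-01  1.26044841e-03 -3.20559381e-04  7.66966105e-01]
 [-1.11627543e-03  9.58295903e-01  2.85775639e-01 -7.38517812e+01]
 [ 0.00000000e+00  0.00000000e+00  0.00000000e+00  1.00000000e+00]] 65.70646984690485 253.56013436723012 194.66810965142525
```

View pics/c.png

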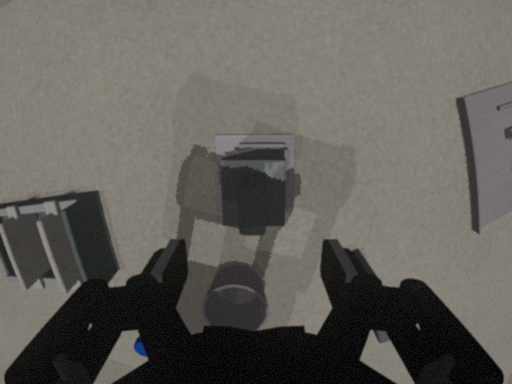

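The wrist view shows the spacer at (254,190), with its tab at (253,225) centred between the fingers (u≈180 and 330). I'll refine the tab pose with wrist depth.

```bash
cat >> h.py <<'E'
def wpts(c,s):
    im=c["image"];h,w=im.shape[:2];f=h/2/np.tan(np.radians(c["vertical_fov"])/2)
    u,v=np.meshgrid(np.arange(w)-c["cx"],np.arange(h)-c["cy"]);r=np.hypot(u,v)+1e-9;z=c["z_map"].copy();z[z<=0]=np.nan
    k=np.tan(r/f)/r*z;P=np.stack([u*k,v*k,z],-1)
    H=np.array(c["hand_eye"]);P=P@H[:3,:3].T+H[:3,3]
    return P@R.from_euler("xyz",s["ee_rot"]).as_matrix().T+s["tool_pos"]
E
python3 - <<'E'
from h import *
s=robot.get_state();c=np.load('wr.npy',allow_pickle=True).item();W=wpts(c,s)
P=W[120:240,205:305].reshape(-1,3);P=P[np.isfinite(P[:,0])]
print(np.histogram(P[:,2],bins=np.arange(-10,150,6)))
for lo,hi in((127,140),(80,90),(3,12)):
    Q=P[(P[:,2]>lo)&(P[:,2]<hi)];print(len(Q),np.median(Q,0),cv2.minAreaRect(Q[:,:2].astype(np.float32)))
# tray tops
A=W[180:300,0:130].reshape(-1,3);A=A[np.isfinite(A[:,0])&(A[:,2]>76)&(A[:,2]<86)]
print(np.histogram(A[:,1],bins=np.arange(-30,150,5)))
E
```

```text
(array([   0, 4571, 1758,   86,   67,  253,   40,   31,  228,   59,   42,
         51,   59,   67,   89, 1032, 1868,   36,   35,   45,   48,   52,
         60, 1379,    0,    0]), array([-10,  -4,   2,   8,  14,  20,  26,  32,  38,  44,  50,  56,  62,
        68,  74,  80,  86,  92,  98, 104, 110, 116, 122, 128, 134, 140,
       146]))
1394 [ 626.51998544 -217.05353197  131.06179957] ((625.114501953125, -216.66600036621094), (19.918621063232422, 39.92123031616211), 82.16424560546875)
2892 [ 631.81896918 -225.15738455   86.29143181] ((624.5760498046875, -217.54742431640625), (56.376312255859375, 60.890262603759766), 81.47445678710938)
1724 [ 656.48707561 -215.98246707    6.57043046] ((632.4445190429688, -220.53985595703125), (90.74925994873047, 104.5963363647461), 81.34696960449219)
(array([  0,   0, 166, 282,  59,   0,   0,   0,   0,   0,  67, 319, 146,
        14,   0,   0,   0,   0,   0,   0,   0,   0,   0,   0,   0,  28,
       245, 127,  17,   0,   0,   0,   0,   0,   0]), array([-30, -25, -20, -15, -10,  -5,   0,   5,  10,  15,  20,  25,  30,
        35,  40,  45,  50,  55,  60,  65,  70,  75,  80,  85,  90,  95,
       100, 105, 110, 115, 120, 125, 130, 135, 140, 145]))
```

```bash
python3 -m handwheel '[{"dp":[30,-0.3,-1.5],"dr":[0,0,0],"claw":60},{"dp":[30,0,0],"dr":[0,0,0],"claw":60},{"dp":[25,0,0],"dr":[0,0,0],"claw":60},{"dp":[16.8,0,0],"dr":[0,0,0],"claw":60},{"dp":[0,0,0],"dr":[0,0,0],"claw":60},{"dp":[0,0,0],"dr":[0,0,0],"claw":10},{"dp":[0,0,0],"dr":[0,0,0],"claw":10},{"dp":[0,0,0],"dr":[0,0,0],"claw":10},{"dp":[0,0,0],"dr":[0,0,0],"claw":10},{"dp":[0,0,0],"dr":[0,0,0],"claw":10}]' 80; python3 -c "
from h import *
go(625,-216.7,111.5,-0.147)"
```

```text
t: 3.05
tool_pos: [626.7, -216.8, 114.0]
ee_rot: [2.749, 1.566, -0.543]
wrist_force: [0.1, -1.2, 6.8]
finger_gap: 18.8
t 3.05 pos [ 626.7 -216.8  114. ] F [ 0.1 -1.2  6.8] gap 18.84407725188824
dr total [-0.0033 -0.004  -0.0017] dp in current tool [2.4 0.1 1.7] dp in target tool [2.5 0.1 1.7]
axes now [[0.004, -0.15, -0.989], [-0.002, -0.989, 0.15], [-1.0, 0.002, -0.004]] q [-0.39  0.51  1.13 -0.    1.5   1.33]
```

```bash
python3 -m handwheel '[{"dp":[-8,0,0],"dr":[0,0,0],"claw":10},{"dp":[-20,0,0],"dr":[0,0,0],"claw":10},{"dp":[-30,0,0],"dr":[0,0,0],"claw":10},{"dp":[-30,0,0],"dr":[0,0,0],"claw":10},{"dp":[-22,0,0],"dr":[0,0,0],"claw":10},{"dp":[0,0,0],"dr":[0,0,0],"claw":10},{"dp":[0,0,0],"dr":[0,0,0],"claw":10}]' 80
python3 - <<'E'
from h import *
s=robot.get_state();go(*s["tool_pos"],-0.045)
c=robot.camera('wrist');W=wpts(c,s);np.save('wr',c,allow_pickle=True)
print(np.nanmin(c["z_map"][c["z_map"]>0]))
P=W[60:260,190:320].reshape(-1,3);P=P[np.isfinite(P[:,0])];print(np.histogram(P[:,2],bins=np.arange(-10,270,10)))
cv2.imwrite('pics/d.png',c['image'])
for lo,hi in((s["tool_pos"][2]-32,s["tool_pos"][2]-18),(s["tool_pos"][2]+12,s["tool_pos"][2]+25)):
    Q=P[(P[:,2]>lo)&(P[:,2]<hi)]
    if len(Q)>9: print(len(Q),np.median(Q,0)-s["tool_pos"],np.array(cv2.minAreaRect(Q[:,:2].astype(np.float32))[0])-s["tool_pos"][:2],cv2.minAreaRect(Q[:,:2].astype(np.float32))[1:])
E
```

```text
t: 3.75
tool_pos: [625.5, -216.0, 220.6]
ee_rot: [-0.314, 1.57, 2.677]
wrist_force: [0.1, 0.5, -2.7]
finger_gap: 19.3
t 3.75 pos [ 625.5 -216.   220.6] F [ 0.1  0.5 -2.7] gap 19.337338085322795
dr total [-0.1051  0.0008  0.0003] dp in current tool [0. 0. 0.] dp in target tool [0. 0. 0.]
axes now [[-0.001, -0.15, -0.989], [0.0, -0.989, 0.15], [-1.0, -0.0, 0.001]] q [-0.39  0.46  0.99  0.    1.7   1.33]
50.959538
(array([11331,  5231,    71,   373,   227,   277,     0,     0,     0,
           0,     0,     0,    52,    98,   135,   179,   252,   339,
         444,   535,  3680,   544,   840,   781,   503,     0,     0]), array([-10,   0,  10,  20,  30,  40,  50,  60,  70,  80,  90, 100, 110,
       120, 130, 140, 150, 160, 170, 180, 190, 200, 210, 220, 230, 240,
       250, 260]))
3826 [ 18.12278708  -4.49215133 -28.70541873] [11.18269601 -2.78429163] ((56.17982864379883, 34.297027587890625), 80.93919372558594)
391 [16.67109979 -3.19211204 14.37606085] [16.33418527 -3.41891993] ((19.63827896118164, 3.6509201526641846), 80.82806396484375)
```

View pics/d.png

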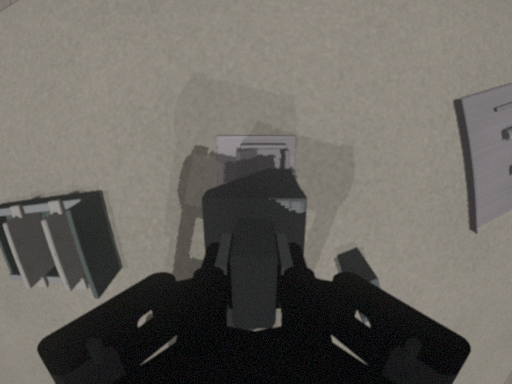

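```bash
python3 -c "
from h import *
go(580,26,220.6,-0.045)"
```

```text
t 3.8 pos [ 625.2 -215.8  219.4] F [-0.8  0.4 -2.6] gap 18.839362224857954
dr total [-0.1051  0.003   0.001 ] dp in current tool [  -0.8 -232.4   80.9] dp in target tool [  -1.2 -239.6   56. ]
axes now [[-0.003, -0.15, -0.989], [0.001, -0.989, 0.15], [-1.0, -0.001, 0.003]] q [-0.39  0.46  0.99  0.    1.7   1.33]
```

```bash
python3 -m handwheel '[{"dp":[0,0,0],"dr":[-0.105,0,0],"claw":10},{"dp":[0,-30,8],"dr":[0,0,0],"claw":10},{"dp":[0,-40,9],"dr":[0,0,0],"claw":10},{"dp":[0,-40,9],"dr":[0,0,0],"claw":10},{"dp":[0,-40,9],"dr":[0,0,0],"claw":10},{"dp":[0,-40,9],"dr":[0,0,0],"claw":10},{"dp":[0,-30,8],"dr":[0,0,0],"claw":10},{"dp":[0,-19.6,4],"dr":[0,0,0],"claw":10},{"dp":[0,0,0],"dr":[0,0,0],"claw":10},{"dp":[0,0,0],"dr":[0,0,0],"claw":10}]' 80
cat > look.py <<'E'
import sys
from h import *
# tray frame: origin (577.7,-7), yaw -0.045 ; y' along row, x' across
yw=-0.045;O=np.array([577.7,-7.]);ux=np.array([np.cos(yw),np.sin(yw)]);uy=np.array([-np.sin(yw),np.cos(yw)])
s=robot.get_state();go(*s["tool_pos"],yw)
t=s["tool_pos"];d=t[:2]-O;print("tcp tray x',y'",d@ux,d@uy)
def rep(n,W):
    P=W.reshape(-1,3);P=P[np.isfinite(P[:,0])];d=P[:,:2]-O;X=d@ux;Y=d@uy;Z=P[:,2]
    m=(abs(X)<62)&(Z>77)&(Z<84)&(Y>-20)&(Y<200)
    h,_=np.histogram(Y[m],bins=np.arange(-20,201,1.))
    # runs
    on=h>=3;i=0
    while i<len(on):
        if on[i]:
            j=i
            while j<len(on) and on[j]:j+=1
            q=m&(Y>=-20+i)&(Y<-20+j)
            if q.sum()>15:
                tt=Y[q];a,b=np.percentile(tt,[3,97]);p=np.polyfit(X[q],Y[q],1);print(n,"plate z77-84 y' %.1f..%.1f mid %.1f n%d x %.0f..%.0f slope %.3f z %.1f"%(a,b,(a+b)/2,q.sum(),X[q].min(),X[q].max(),p[0],np.median(Z[q])))
            i=j
        i+=1
    m=(abs(X)<40)&(abs(Z-(t[2]-28.5))<3)&(abs(Y-(t[:2]-O)@uy)<40)
    if m.sum()>20:
        r=cv2.minAreaRect(np.stack([X[m],Y[m]],1).astype(np.float32));print(n,"body top n%d"%m.sum(),"y' %.1f..%.1f x' %.1f..%.1f z %.1f"%(*np.percentile(Y[m],[1,99]),*np.percentile(X[m],[1,99]),np.median(Z[m])),np.round(r[1],1),round(r[2],2))
for n in("scene","side","wrist"):
    s=robot.get_state();c=robot.camera(n);rep(n,wpts(c,s) if n=="wrist" else pts(c))
    if len(sys.argv)>1:cv2.imwrite("pics/%s_%s.png"%(sys.argv[1],n),c["image"])
E
python3 look.py e
```

```text
t: 4.8
tool_pos: [580.1, 25.7, 219.8]
ee_rot: [0.202, 1.568, -2.984]
wrist_force: [-0.3, -0.0, -1.2]
finger_gap: 19.0
t 4.8 pos [580.1  25.7 219.8] F [-0.3 -0.  -1.2] gap 19.005226300676878
dr total [ 0.0005  0.0027 -0.0006] dp in current tool [0. 0. 0.] dp in target tool [0. 0. 0.]
axes now [[-0.003, -0.045, -0.999], [-0.0, -0.999, 0.045], [-1.0, 0.001, 0.003]] q [-0.02  0.22  1.28 -0.    1.64  1.6 ]
tcp tray x',y' 0.921453937071418 32.75512859260861
scene plate z77-84 y' -7.5..0.3 mid -3.6 n152 x -58..58 slope -0.004 z 79.9
scene plate z77-84 y' 33.4..42.6 mid 38.0 n133 x -33..49 slope -0.009 z 80.2
scene plate z77-84 y' 109.5..118.2 mid 113.8 n158 x -47..49 slope -0.002 z 80.3
scene body top n342 y' 3.8..59.2 x' -31.9..28.2 z 192.0 [56.3 62.6] 89.91
side plate z77-84 y' -8.0..-0.2 mid -4.1 n201 x -58..57 slope -0.002 z 79.0
side plate z77-84 y' 33.3..41.5 mid 37.4 n67 x -49..-14 slope -0.027 z 79.4
side plate z77-84 y' 108.6..118.8 mid 113.7 n103 x -47..7 slope -0.011 z 79.5
side body top n459 y' 2.4..58.9 x' -31.0..29.4 z 191.3 [61.6 58.6] 0.33
wrist plate z77-84 y' -7.2..0.0 mid -3.6 n371 x 13..57 slope 0.041 z 79.1
wrist plate z77-84 y' 33.3..43.0 mid 38.2 n393 x 14..48 slope -0.006 z 79.6
wrist plate z77-84 y' 109.5..118.4 mid 114.0 n955 x -48..49 slope -0.007 z 79.5
wrist body top n3623 y' 3.3..58.3 x' 1.3..29.1 z 191.7 [56.  33.6] 89.42
```

View pics/e_wrist.png

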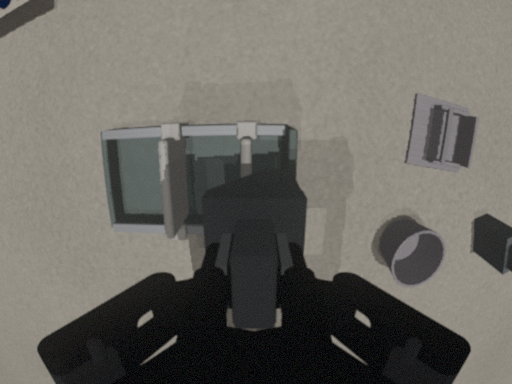

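The wrist view shows the block over the first gap: d1 at u≈247, d2 at u≈172, tall wall at u≈292. All three cameras agree to about 1 mm: flat face about 3 mm off the wall, foot inside the gap. Lowering the foot below the wall top, then sliding to the wall.

```bash
python3 -m handwheel '[{"dp":[15,0,0],"dr":[0,0,0],"claw":10},{"dp":[20,0,0],"dr":[0,0,0],"claw":10},{"dp":[8,0,0],"dr":[0,0,0],"claw":10},{"dp":[0,1.5,0],"dr":[0,0,0],"claw":10},{"dp":[0,0,0],"dr":[0,0,0],"claw":10},{"dp":[0,0,0],"dr":[0,0,0],"claw":10}]' && python3 -m handwheel '[{"dp":[0,1,0],"dr":[0,0,0],"claw":10},{"dp":[0,0,0],"dr":[0,0,0],"claw":10},{"dp":[0,0,0],"dr":[0,0,0],"claw":10}]' && python3 -m handwheel '[{"dp":[0,1,0],"dr":[0,0,0],"claw":10},{"dp":[0,0,0],"dr":[0,0,0],"claw":10},{"dp":[0,0,0],"dr":[0,0,0],"claw":10}]'
```

```text
t: 5.55
tool_pos: [581.0, 24.1, 179.6]
ee_rot: [3.125, 1.569, -0.062]
wrist_force: [0.4, 0.3, -2.4]
finger_gap: 19.0
t: 5.85
tool_pos: [580.6, 23.2, 178.8]
ee_rot: [3.037, 1.57, -0.149]
wrist_force: [0.8, 0.7, -1.9]
finger_gap: 19.1
t: 6.15
tool_pos: [580.6, 22.7, 178.7]
ee_rot: [-2.113, 1.57, 0.984]
wrist_force: [0.9, 2.9, -1.0]
finger_gap: 19.3
```

Contact with the wall (Fy 2.9 N). Pressing down.

```bash
python3 -m handwheel '[{"dp":[6,0,0],"dr":[0,0,0],"claw":10},{"dp":[7,0,0],"dr":[0,0,0],"claw":10},{"dp":[7,0,0],"dr":[0,0,0],"claw":10},{"dp":[7,0,0],"dr":[0,0,0],"claw":10},{"dp":[7,0,0],"dr":[0,0,0],"claw":10},{"dp":[0,0,0],"dr":[0,0,0],"claw":10}]' 90 && python3 -m handwheel '[{"dp":[7,0,0],"dr":[0,0,0],"claw":10},{"dp":[7,0,0],"dr":[0,0,0],"claw":10},{"dp":[7,0,0],"dr":[0,0,0],"claw":10},{"dp":[4,0,0],"dr":[0,0,0],"claw":10},{"dp":[0,0,0],"dr":[0,0,0],"claw":10},{"dp":[0,0,0],"dr":[0,0,0],"claw":10}]' && python3 look.py f
```

```text
t: 6.75
tool_pos: [580.2, 22.5, 142.8]
ee_rot: [-0.355, 1.569, 2.742]
wrist_force: [3.8, 4.9, -4.2]
finger_gap: 18.8
t: 7.35
tool_pos: [580.0, 22.5, 117.8]
ee_rot: [-0.294, 1.569, 2.802]
wrist_force: [2.7, 4.8, -3.8]
finger_gap: 19.2
t 7.35 pos [580.   22.5 117.8] F [ 2.7  4.8 -3.8] gap 19.22011533713904
dr total [-0.0002  0.0016  0.0005] dp in current tool [0. 0. 0.] dp in target tool [0. 0. 0.]
axes now [[-0.002, -0.045, -0.999], [0.001, -0.999, 0.045], [-1.0, -0.0, 0.002]] q [-0.03  0.29  1.41  0.    1.45  1.59]
tcp tray x',y' 1.0051254962981078 29.529717808884715
scene plate z77-84 y' -7.3..1.0 mid -3.1 n167 x -57..59 slope -0.003 z 80.1
scene plate z77-84 y' 56.8..65.9 mid 61.3 n110 x -46..48 slope -0.041 z 80.4
scene plate z77-84 y' 109.4..117.9 mid 113.6 n157 x -46..49 slope -0.003 z 80.3
scene body top n314 y' 0.8..56.3 x' -28.5..28.5 z 89.8 [57.5 59.6] 87.45
side plate z77-84 y' -8.0..1.8 mid -3.1 n257 x -58..58 slope -0.000 z 79.3
side plate z77-84 y' 57.3..61.9 mid 59.6 n24 x -48..-29 slope 0.084 z 79.1
side plate z77-84 y' 109.1..118.9 mid 114.0 n133 x -47..29 slope -0.002 z 79.3
side body top n388 y' -0.0..55.8 x' -31.0..28.9 z 89.1 [57.4 60.9] 89.76
wrist plate z77-84 y' -6.9..65.5 mid 29.3 n3362 x -23..58 slope -0.226 z 79.5
wrist plate z77-84 y' 109.2..117.9 mid 113.6 n1721 x -42..49 slope -0.005 z 79.5
wrist body top n3596 y' 1.1..56.2 x' 0.5..28.8 z 89.1 [56.2 34.8] 89.62
```

```bash
python3 -m handwheel '[{"dp":[3,0,0],"dr":[0,0,0],"claw":10},{"dp":[1.5,0,0],"dr":[0,0,0],"claw":10},{"dp":[0,0,0],"dr":[0,0,0],"claw":10},{"dp":[0,0,0],"dr":[0,0,0],"claw":10}]' && python3 -m handwheel '[{"dp":[1.5,0,0],"dr":[0,0,0],"claw":10},{"dp":[0,0,0],"dr":[0,0,0],"claw":10},{"dp":[0,0,0],"dr":[0,0,0],"claw":10}]' && python3 look.py g
```

```text
t: 7.9
tool_pos: [580.2, 22.5, 114.0]
ee_rot: [-0.473, 1.57, 2.623]
wrist_force: [0.8, 4.8, 0.3]
finger_gap: 19.1
t: 8.2
tool_pos: [580.3, 22.5, 113.1]
ee_rot: [-0.787, 1.57, 2.309]
wrist_force: [-0.9, 4.8, 2.4]
finger_gap: 18.9
t 8.2 pos [580.3  22.5 113.1] F [-0.9  4.8  2.4] gap 18.9423536187159
dr total [-0.0002  0.0005  0.0005] dp in current tool [0. 0. 0.] dp in target tool [0. 0. 0.]
axes now [[-0.0, -0.045, -0.999], [0.001, -0.999, 0.045], [-1.0, -0.0, 0.0]] q [-0.03  0.29  1.41  0.    1.44  1.59]
tcp tray x',y' 1.2570040074603428 29.57486029225414
scene plate z77-84 y' -7.3..1.2 mid -3.1 n166 x -58..58 slope -0.007 z 80.0
scene plate z77-84 y' 56.8..65.9 mid 61.4 n122 x -45..49 slope -0.033 z 80.5
scene plate z77-84 y' 109.4..118.0 mid 113.7 n159 x -47..50 slope -0.001 z 80.2
scene body top n335 y' -4.0..61.6 x' -29.3..33.4 z 85.0 [67.9 70.8] 89.45
side plate z77-84 y' -8.2..2.9 mid -2.7 n273 x -58..57 slope 0.004 z 79.3
side plate z77-84 y' 5.7..19.4 mid 12.5 n80 x -32..28 slope 0.012 z 83.5
side plate z77-84 y' 56.4..65.5 mid 61.0 n65 x -48..-4 slope 0.044 z 79.6
side plate z77-84 y' 109.0..118.8 mid 113.9 n135 x -48..25 slope -0.015 z 79.3
side body top n378 y' -4.1..56.2 x' -30.8..29.0 z 84.2 [77.  65.7] 3.58
wrist plate z77-84 y' -6.7..65.4 mid 29.3 n4608 x -21..57 slope -0.223 z 79.7
wrist plate z77-84 y' 109.2..117.9 mid 113.6 n1753 x -39..49 slope -0.006 z 79.5
wrist body top n3594 y' 1.1..56.2 x' 0.9..29.0 z 84.3 [64.  37.7] 87.41
```

```bash
python3 -m handwheel '[{"dp":[-7,0,0],"dr":[0,0,0],"claw":10},{"dp":[-15,0,0],"dr":[0,0,0],"claw":10},{"dp":[-25,0,0],"dr":[0,0,0],"claw":10},{"dp":[-30,0,0],"dr":[0,0,0],"claw":10},{"dp":[-30,0,0],"dr":[0,0,0],"claw":10},{"dp":[0,-20,0],"dr":[0,0,0],"claw":10},{"dp":[0,-30,1],"dr":[0,0,0],"claw":10},{"dp":[0,-20,0],"dr":[0,0,0],"claw":10},{"dp":[0,0,0],"dr":[0,0,0],"claw":10},{"dp":[0,0,0],"dr":[0,0,0],"claw":10}]' && python3 look.py h
```

```text
t: 9.35
tool_pos: [582.3, 91.4, 219.1]
ee_rot: [0.849, 1.568, -2.338]
wrist_force: [0.7, -0.8, -2.1]
finger_gap: 19.2
t 9.35 pos [582.3  91.4 219.1] F [ 0.7 -0.8 -2.1] gap 19.16740426884201
dr total [-0.0001  0.002  -0.0022] dp in current tool [0. 0. 0.] dp in target tool [0. 0. 0.]
axes now [[-0.002, -0.045, -0.999], [-0.002, -0.999, 0.045], [-1.0, 0.002, 0.002]] q [ 0.09  0.25  1.25 -0.    1.64  1.71]
tcp tray x',y' 0.17807787459108845 98.52976677325496
scene plate z77-84 y' -7.4..0.1 mid -3.7 n151 x -59..57 slope -0.007 z 80.0
scene plate z77-84 y' 56.9..66.1 mid 61.5 n163 x -49..49 slope 0.000 z 80.2
scene plate z77-84 y' 109.3..118.0 mid 113.6 n137 x -39..49 slope -0.007 z 80.4
scene body top n354 y' 69.5..125.5 x' -31.5..28.4 z 191.2 [62.  56.5] 0.2
side plate z77-84 y' -7.8..0.2 mid -3.8 n200 x -57..57 slope -0.005 z 79.1
side plate z77-84 y' 56.3..65.2 mid 60.7 n184 x -48..47 slope -0.005 z 79.5
side plate z77-84 y' 110.1..118.4 mid 114.2 n54 x -48..-17 slope -0.024 z 79.4
side body top n415 y' 68.4..124.6 x' -31.8..28.2 z 190.6 [60.3 61.2] 89.86
wrist plate z77-84 y' -6.9..0.5 mid -3.2 n892 x -58..58 slope -0.002 z 79.1
wrist plate z77-84 y' 57.2..66.1 mid 61.6 n380 x 9..49 slope 0.063 z 79.5
wrist plate z77-84 y' 110.0..118.9 mid 114.4 n452 x 10..49 slope -0.008 z 79.5
wrist body top n3626 y' 69.5..124.5 x' 0.2..28.2 z 190.9 [56.  34.6] 89.84
```

View pics/h_scene.png

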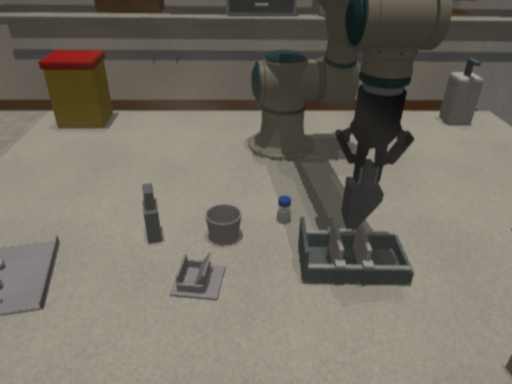

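The scene view shows both dividers upright in the tray, with the block held above the second gap at (360,200). Gap 1 measures about 56 mm. Lowering into gap 2 and setting a small clearance off d1.

```bash
python3 -m handwheel '[{"dp":[15,0,0],"dr":[0,0,0.0],"claw":10},{"dp":[20,0,0],"dr":[0,0,0],"claw":10},{"dp":[8,0,0],"dr":[0,0,0],"claw":10},{"dp":[0,2,0],"dr":[0,0,0],"claw":10},{"dp":[0,0,0],"dr":[0,0,0],"claw":10},{"dp":[0,0,0],"dr":[0,0,0],"claw":10}]' && python3 look.py i
```

```text
t: 10.1
tool_pos: [583.0, 90.1, 178.6]
ee_rot: [-3.082, 1.569, 0.015]
wrist_force: [0.7, -0.7, -1.4]
finger_gap: 19.1
t 10.1 pos [583.   90.1 178.6] F [ 0.7 -0.7 -1.4] gap 19.138727056559183
dr total [-0.0005 -0.0019  0.0001] dp in current tool [0. 0. 0.] dp in target tool [0. 0. 0.]
axes now [[0.002, -0.045, -0.999], [0.0, -0.999, 0.045], [-1.0, -0.0, -0.002]] q [ 0.09  0.27  1.31 -0.    1.56  1.71]
tcp tray x',y' 0.910077074945264 97.20834932648789
scene plate z77-84 y' -7.4..0.2 mid -3.6 n154 x -58..57 slope -0.006 z 80.1
scene plate z77-84 y' 56.8..68.0 mid 62.4 n188 x -48..49 slope -0.005 z 80.3
scene plate z77-84 y' 109.0..118.1 mid 113.5 n87 x -4..49 slope -0.013 z 80.0
scene body top n340 y' 68.2..124.0 x' -29.1..29.2 z 150.7 [61.4 56.8] 0.02
side plate z77-84 y' -8.2..0.1 mid -4.1 n202 x -58..58 slope -0.004 z 79.2
side plate z77-84 y' 56.4..69.0 mid 62.7 n248 x -49..48 slope 0.002 z 79.6
side plate z77-84 y' 110.7..116.2 mid 113.5 n39 x -48..-24 slope 0.039 z 79.4
side body top n382 y' 67.4..123.4 x' -31.0..29.0 z 149.8 [60.3 57.7] 0.81
wrist plate z77-84 y' -6.8..0.6 mid -3.1 n1137 x -58..57 slope -0.003 z 79.1
wrist plate z77-84 y' 57.3..66.1 mid 61.7 n479 x 12..49 slope 0.064 z 79.5
wrist plate z77-84 y' 109.8..118.9 mid 114.3 n469 x 20..48 slope -0.025 z 79.5
wrist body top n3596 y' 68.8..123.8 x' 0.8..28.7 z 149.8 [56.1 34.4] 89.77
```

```bash
python3 -m handwheel '[{"dp":[0,0.8,0],"dr":[0,0,0],"claw":10},{"dp":[7,0,0],"dr":[0,0,0],"claw":10},{"dp":[7,0,0],"dr":[0,0,0],"claw":10},{"dp":[7,0,0],"dr":[0,0,0],"claw":10},{"dp":[7,0,0],"dr":[0,0,0],"claw":10},{"dp":[7,0,0],"dr":[0,0,0],"claw":10},{"dp":[0,0,0],"dr":[0,0,0],"claw":10}]' && python3 -m handwheel '[{"dp":[7,0,0],"dr":[0,0,0],"claw":10},{"dp":[7,0,0],"dr":[0,0,0],"claw":10},{"dp":[7,0,0],"dr":[0,0,0],"claw":10},{"dp":[4,0,0],"dr":[0,0,0],"claw":10},{"dp":[0,0,0],"dr":[0,0,0],"claw":10},{"dp":[0,0,0],"dr":[0,0,0],"claw":10}]' && python3 look.py j
```

```text
t: 10.95
tool_pos: [582.1, 89.3, 141.2]
ee_rot: [0.183, 1.569, -3.004]
wrist_force: [0.1, -0.1, -1.1]
finger_gap: 19.0
t: 11.55
tool_pos: [582.2, 89.4, 117.0]
ee_rot: [0.254, 1.57, -2.933]
wrist_force: [0.5, -1.5, -2.5]
finger_gap: 19.2
t 11.55 pos [582.2  89.4 117. ] F [ 0.5 -1.5 -2.5] gap 19.202516379201523
dr total [-0.0002  0.0012 -0.0003] dp in current tool [0. 0. 0.] dp in target tool [0. 0. 0.]
axes now [[-0.001, -0.045, -0.999], [-0.0, -0.999, 0.045], [-1.0, 0.0, 0.001]] q [ 0.09  0.31  1.38 -0.    1.45  1.71]
tcp tray x',y' 0.12342087522335825 96.46356846670622
scene plate z77-84 y' -7.4..0.2 mid -3.6 n154 x -59..56 slope -0.005 z 80.0
scene plate z77-84 y' 56.8..67.8 mid 62.3 n190 x -48..49 slope -0.008 z 80.2
scene plate z77-84 y' 123.6..132.2 mid 127.9 n94 x -29..49 slope -0.047 z 80.5
scene body top n327 y' 67.5..122.8 x' -32.7..27.8 z 88.9 [64.8 56. ] 0.31
side plate z77-84 y' -8.0..0.3 mid -3.9 n205 x -58..57 slope -0.004 z 79.0
side plate z77-84 y' 56.6..68.8 mid 62.7 n237 x -49..47 slope -0.009 z 79.5
side plate z77-84 y' 125.7..130.7 mid 128.2 n25 x -47..-29 slope -0.031 z 79.5
side body top n352 y' 66.4..121.9 x' -31.9..27.7 z 88.4 [56.8 61.6] 88.77
wrist plate z77-84 y' -6.8..0.7 mid -3.1 n1605 x -49..58 slope -0.001 z 79.1
wrist plate z77-84 y' 57.7..132.2 mid 95.0 n3590 x -24..49 slope 0.043 z 79.6
wrist body top n3609 y' 67.9..122.8 x' 0.1..28.2 z 88.7 [56.1 34.4] 89.55
```

```bash
python3 -m handwheel '[{"dp":[3,0,0],"dr":[0,0,0],"claw":10},{"dp":[1.5,0,0],"dr":[0,0,0],"claw":10},{"dp":[0,0,0],"dr":[0,0,0],"claw":10},{"dp":[0,0,0],"dr":[0,0,0],"claw":10}]' && python3 -m handwheel '[{"dp":[1,0,0],"dr":[0,0,0],"claw":10},{"dp":[0,0,0],"dr":[0,0,0],"claw":10},{"dp":[0,0,0],"dr":[0,0,0],"claw":10}]'
```

```text
t: 12.1
tool_pos: [582.6, 89.4, 113.1]
ee_rot: [3.134, 1.57, -0.053]
wrist_force: [1.1, -0.6, -1.6]
finger_gap: 19.1
t: 12.4
tool_pos: [582.8, 89.4, 113.1]
ee_rot: [-3.096, 1.569, 0.0]
wrist_force: [-2.0, -1.7, 5.9]
finger_gap: 19.1
```

```bash
python3 -m handwheel '[{"dp":[-1,0,0],"dr":[0,0,0],"claw":10},{"dp":[0,0,0],"dr":[0,0,0],"claw":25},{"dp":[0,0,0],"dr":[0,0,0],"claw":35},{"dp":[0,0,0],"dr":[0,0,0],"claw":45},{"dp":[0,0,0],"dr":[0,0,0],"claw":45},{"dp":[0,0,0],"dr":[0,0,0],"claw":45}]' 40 && python3 -m handwheel '[{"dp":[-8,0,0],"dr":[0,0,0],"claw":45},{"dp":[-20,0,0],"dr":[0,0,0],"claw":45},{"dp":[-30,0,0],"dr":[0,0,0],"claw":45},{"dp":[-40,0,0],"dr":[0,0,0],"claw":45},{"dp":[-30,0,0],"dr":[0,0,0],"claw":45},{"dp":[0,0,0],"dr":[0,0,0],"claw":45},{"dp":[0,0,0],"dr":[0,0,0],"claw":45}]' && sed -i 's/t\[2\]-28.5/85/' look.py && python3 look.py k
```

```text
t: 13.0
tool_pos: [582.4, 89.4, 112.9]
ee_rot: [0.564, 1.571, -2.622]
wrist_force: [1.0, -0.5, 0.4]
finger_gap: 45.4
t: 13.7
tool_pos: [582.7, 89.4, 242.1]
ee_rot: [-3.032, 1.569, 0.065]
wrist_force: [0.3, 1.2, 0.1]
finger_gap: 44.5
t 13.7 pos [582.7  89.4 242.1] F [0.3 1.2 0.1] gap 44.53965047912103
dr total [-0.0002 -0.002   0.0002] dp in current tool [0. 0. 0.] dp in target tool [0. 0. 0.]
axes now [[0.002, -0.045, -0.999], [0.0, -0.999, 0.045], [-1.0, -0.0, -0.002]] q [ 0.09  0.24  1.22 -0.    1.68  1.71]
tcp tray x',y' 0.6516707279279254 96.57210227791016
scene plate z77-84 y' -7.3..0.4 mid -3.5 n153 x -59..58 slope -0.005 z 79.9
scene plate z77-84 y' 57.0..67.9 mid 62.4 n184 x -49..48 slope -0.003 z 80.1
scene plate z77-84 y' 123.6..132.7 mid 128.2 n127 x -47..49 slope -0.020 z 80.3
scene body top n401 y' 67.3..128.9 x' -32.4..28.7 z 85.0 [69.7 71.3] 4.52
side plate z77-84 y' -8.0..-0.2 mid -4.1 n202 x -58..58 slope -0.004 z 79.1
side plate z77-84 y' 56.6..74.8 mid 65.7 n282 x -48..48 slope -0.016 z 80.0
side plate z77-84 y' 84.5..89.9 mid 87.2 n24 x -32..30 slope 0.003 z 83.0
side plate z77-84 y' 123.8..132.4 mid 128.1 n53 x -48..48 slope -0.009 z 79.1
side body top n360 y' 66.3..122.7 x' -31.3..29.1 z 84.3 [64.3 68.7] 87.11
wrist plate z77-84 y' -6.8..0.5 mid -3.2 n780 x -58..58 slope -0.004 z 79.1
wrist plate z77-84 y' 57.4..94.2 mid 75.8 n1371 x -49..49 slope 0.060 z 79.9
wrist plate z77-84 y' 107.5..132.9 mid 120.2 n1312 x -48..49 slope -0.020 z 80.0
wrist body top n2386 y' 67.9..123.5 x' -30.6..28.8 z 84.3 [56.3 60.3] 89.85
```

View pics/k_wrist.png

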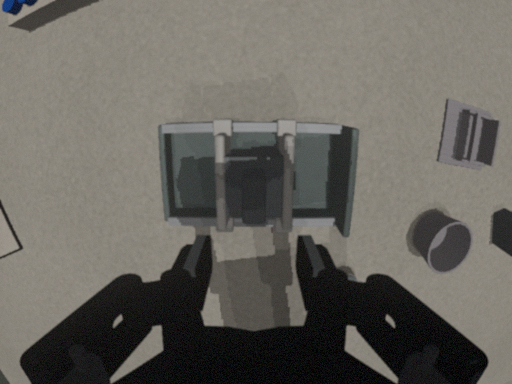

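View pics/k_side.png

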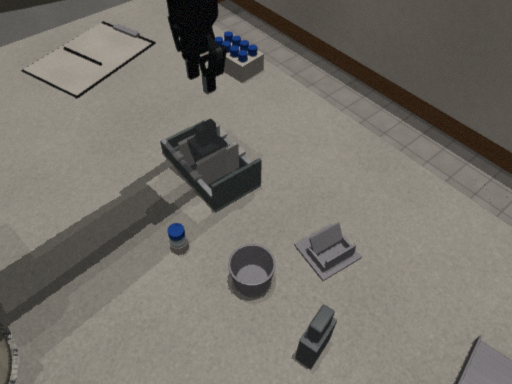

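The wrist view shows the block seated between d1 (u≈287) and d2 (u≈223), with the gripper clear. The side view shows it upright in the tray at (205,140). Its top reads z≈84.5 and level, so it is on the floor. Handing in.

```bash
python3 -c "
from h import *
print(robot.finish_job(),robot.get_state()['t'])"
```

```text
the job is handed in; nothing more can be done
the job is handed in; nothing more can be done
```

I pressed the spacer to the floor against the tall end wall, which pushed the first divider out. I lifted it out and did the same between the two dividers. I left it standing in that second gap, opened the gripper and moved it about 130 mm clear. The job is handed in, and no verdict is given.

| Last checks | Result |
|---|---|
| Gap 1 (wall to first divider) | about 56 mm |
| Gap 2 (first to second divider) | about 56.5 to 57 mm |
| Block top | about 84.5 mm high and level; 85 mm means foot on the floor |
| Highest wrist force read | about 7 N, during the first grasp |
| Time at the last reading | about 13.7 s of 48 s |

- **Gap 2 slightly wide:** it is about 0.5 to 1 mm over the block's 56 mm. I left a small clearance so the block would not push the first divider back.
- **Camera agreement:** the three cameras agreed to within about 1 mm.
- **Masked edges:** in the final check, the automatic edge readings for the dividers partly merged with the block's top. I took the gap widths from the divider edges that were clear of it.

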